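# Snap a desiccant cartridge shut in the closing pliers

### The arm

A 6-joint arm with a two-finger parallel gripper is mounted at the origin on a cart in front of the work surface, level with it; the furniture and walls round the work are solid. World frame = base frame: x ahead of the robot, y to its left, z up, the work surface at z = 0. Lengths are in m, angles in rad, forces in N, time in s.
With the tool pointing down it reaches from about 0.4 to 0.825 m from the base axis. Payload 7 kg.
Tool frame: the origin (TCP) lies on the mounting face of the last link; the fingertips stand 178 mm ahead of it and the grasp point (between the pads) lies 159 mm ahead of it; z points along the fingers, y is the direction in which the jaws open and shut (so a half turn about z gives the same grasp; the last joint's range is limited). The gripper opens to 88 mm and grips with 3 to 60 N. Pads are 19 mm wide; open, the fingers measure 130 mm over their backs; the gripper's body (78 mm by 193 mm) begins 47 mm behind the grasp point.
Start: joints at [-0.974, 0.359, 0.012, 0, -1.224, -0.288], TCP at [0.205, -0.643, 0.405] pointing down, gripper open.
Joint ranges: [-3.07, 3.07], [-1.43, 2.12], [-1.02, 1.25], [-3.03, 1.67], [-3.05, -0], [-3.03, 3.03]. Speed limits (rad/s): [2.39, 2.39, 3.01, 3.14, 3.14, 3.14].

### API

Orientations are given as [roll, pitch, yaw] about the fixed x, y, z axes, in that order (R = Rz(yaw) Ry(pitch) Rx(roll)).
In Python, from station import * gives the robot as it stands.
- The arm moves only by the tool arm_command, never from a script. Its argument "targets" is a list of rows, each a list of 3 entries, a list of its own where there are three numbers: the turn, a rotation vector about the world's x, y, z in rad, then the shift along the world's x, y, z in mm, then the closure, from 0 (fully open) to 1 (shut). In form: [[[wx, wy, wz], [tx, ty, tz], fingers], ...]. A call has 1 to 8 rows; each row shifts and turns the commanded pose from where the row before left it; what a row does not reach is not made up. A row lasts 1/10 s, in which the tool goes at most 50 mm and 8.59 degrees, less where a joint would pass 70% of its speed; a pose out of reach is approached as far as the arm can. A call with a gripper value outside its range is refused whole. The fingers move at their own pace and stop on an object; "squeeze" is the grip in N (left out, the last holds). Time passes only in rows, so rows that do not move let the fingers close. It gives the time, the measured TCP pose, the force and the opening at its end, in the units of the state.
- get_state(): the state, without advancing time (a new reading comes with each control period).
- grab_frame(name): name is "side" or "top" or "wrist"; returns (picture, depth): 384x512x3 uint8, red, green, blue; 384x512 float32, m along the optical axis (not along the pixel's ray), 0 where there is no reading.
- camera_params(name): a dict with "mtx" (3x3 intrinsics, pixels), "eye" and "orientation" of the camera in the world. Camera axes: x right, y down, z forward; pixel columns grow to the right and rows downward; lengths in m; the calibration is good to about 2 mm. The wrist camera is an equidistant fisheye: a pixel r from the principal point sees the ray r / f radians off the axis. A picture is of the moment at which its call begins: read the wrist's pose just before it. camera_params takes no time and is no camera call; for the wrist camera it gives the pose at the moment of the call.
- job_done(): hands the job in, once; it reports no verdict.
The state is a dict: "t": time; "q": joint angles; "qd": joint speeds; "joint_efforts": joint torques, N m; "eef_pos": TCP position; "ee_rot": TCP orientation; "force": force on the tool from outside, world axes, zero at the start; "moment": the same for the moment, N m; "width": finger opening in m.
Only numpy, scipy, OpenCV 4.12 (cv2) and the standard library are available. Lean on these libraries where they do the work, as an engineer would, in place of code of your own. Each camera call takes 0.05 s, during which the arm holds its last target.

### The job

Put the white cartridge upright into the nest of the bench-mounted closing pliers, with its plain end toward the metal stop and its blue cap toward the brass screw. Then squeeze the orange handle toward the fixed black one until the resistance peaks and the cap snaps fully shut, stop there before the cartridge is crushed, and let the handle spring open again. Leave the shut cartridge in the nest and do not disturb the other things on the table.

Things in the scene. Friction and masses are not known exactly. Their poses are not given: they have to be found in the camera images.
- press: Closing pliers on a grey base plate (160 x 130 mm, 6 mm thick) fixed to the table. Origin on the table; x runs along the pliers from the handle ends to the hinge, y from the fixed handle to the moving one. The fixed handle, with its black grip, runs along x at y = -40 mm, 34 mm above the table, and ends 212 mm before the hinge
- nest (a point): Where cartridge_mid lies when the cartridge is seated against the stop: 75 mm to -x of the hinge, 34 mm above the table; axes as press, the cap of a seated cartridge points to +y. The white nest floor is 10 mm above the table, between two white guides 37 mm apart in x, 34 mm long, flared, tops 19 mm above the table; open above and to +y
- stop (a point): Centre of the face of the metal stop block (44 mm wide, top 52 mm above the table) that closes the nest on its -y side, 15 mm to -y of point nest; axes as press
- hinge (a point): On the vertical hinge axis, 34 mm above the table; axes as those of press
- handle: Moving handle: steel bar 12 mm thick, 16 mm high, running 208 mm from the hinge along its own -x; origin on the hinge axis, 34 mm above the table. x parallel to that of press at the closed stop (0 rad); a spring holds it 0.55 rad open (end swung to +y of press) and takes 1 to 2 N at the grip. Over 50 N of its screw on the cartridge (about 22 N at the grip) crushes it
- screw_base (a point): Centre of the bar's inner face where the brass screw leaves it, 75 mm from the hinge; axes as the handle, the screw points to -y. It stands 7 to 13 mm out, differently each time and not measured, so the handle angle of the snap is unknown: the round tip meets a shut cap somewhere from 0.04 to 0.12 rad, an unshut one 0.08 rad more open
- handle_grip (a point): Centre of the moving handle's orange grip (84 mm long, 18 mm thick, 22 mm high), 170 mm from the hinge, 34 mm above the table; axes as those of the handle; its outer side faces +y. Pushed here, the resistance climbs over some 10 mm of push to a peak of 6 to 14 N, then the resistance drops to a few N; pushing on, the screw meets the shut cap, which does not yield
- cartridge: Desiccant cartridge, about 0.16 kg, standing on the table: white body 34 x 30 x 48 mm (x, y, z) with a blue cap of the same section on its +y side. Origin at the centre of the white body's underside
- cartridge_mid (a point): Centre of the cartridge's white body, 24 mm above its underside; grasp the body here or higher across x, 34 mm wide; axes as those of the cartridge
- cap_face (a point): Centre of the cap's outer face: 31 mm to +y of cartridge_mid while the cap is only started (a 6 mm orange band shows), 25 mm when it is snapped shut. The cap takes about 15 to 28 N at the peak, past half of its 6 mm travel; beyond that it goes home by itself
- carton: Black printed carton 78 x 117 x 58 mm, to be left alone; origin at the centre of its underside
- stamp: Rubber stamp with a turned wood grip, 26 x 52 x 70 mm, to be left alone; origin at the centre of its underside
- counter: White round tally counter 80 x 49 x 25 mm, to be left alone; origin at the centre of its underside
- pouch: Silver pouch 100 x 62 x 25 mm, to be left alone; origin at the centre of its underside
Mind the look-alikes: they are no part of the job. Leave any pink look-alike of the cartridge alone.

How it is judged:
By the outcome, as a careful person would: the job done as asked, in the order asked, and still so for the second after the job is handed in, with the robot touching nothing.
It also fails if it takes over 69 s, if anything falls off the work surface, if the arm or the gripper's body presses on something with over 40 N, if the wrist force passes 120 N, or if a joint passes its speed limit or range.

## Working session

There is one attempt and no reset: what is moved stays moved. The work goes in short steps, Python scripts to look and compute and a tool call to move; the robot and the scene stay as the last step left them, time stands still between calls to the robot, and variables do not carry over. Pictures are saved under pics/ and viewed, and the job is handed in when it is done.

Besides the shell and the picture viewer there is one more tool, called after ">>>" as name(argument=value, ...) on one line, values as JSON. arm_command: Moves the arm, as the interface text tells. Its arguments: {"type":"object","properties":{"targets":{"type":"array"},"squeeze":{"type":"number"}},"required":["targets"]}

```bash
mkdir -p pics; ls
python3 - <<'E'
from station import *
import cv2,numpy as np
np.set_printoptions(precision=4,suppress=True)
print(get_state())
for n in ("side","top"):
    p=camera_params(n);print(n,p)
    im,d=grab_frame(n)
    np.savez(f"{n}0.npz",im=im,d=d)
    cv2.imwrite(f"pics/{n}0.png",im[:,:,::-1])
E
```

```text
pics
{'t': 0.0, 'q': array([-0.9739,  0.3594,  0.011 , -0.0004, -1.2241, -0.2881]), 'qd': array([-0.0019, -0.0001, -0.0008,  0.    , -0.0008, -0.0005]), 'joint_efforts': array([ -0.0025, -58.2718,  29.3053,   6.9967,   0.0067,  -0.0002]), 'eef_pos': array([ 0.205 , -0.6429,  0.4037]), 'ee_rot': array([ 3.1399, -0.0001, -2.8329]), 'force': array([ 0.0975,  0.2042, -0.1268]), 'moment': array([0.0209, 0.0167, 0.0361]), 'width': 0.08762641049380664}
side {'mtx': array([[384.5706,   0.    , 253.3344],
       [  0.    , 384.5706, 194.7781],
       [  0.    ,   0.    ,   1.    ]]), 'eye': array([0.2658, 0.7747, 0.5632]), 'orientation': array([-2.0585,  0.0058, -2.7974])}
top {'mtx': array([[445.3402,   0.    , 256.4128],
       [  0.    , 445.3402, 182.7339],
       [  0.    ,   0.    ,   1.    ]]), 'eye': array([ 0.3685, -0.1045,  1.0961]), 'orientation': array([-2.9386, -0.0017, -1.5755])}
```

View pics/side0.png

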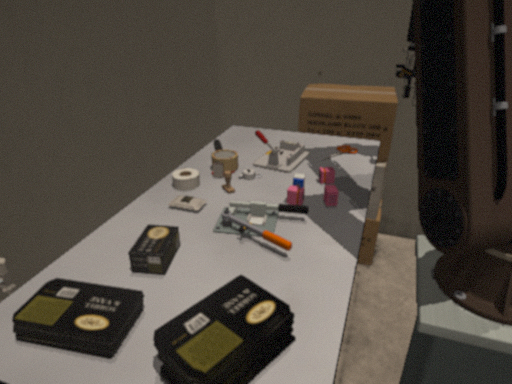

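View pics/top0.png

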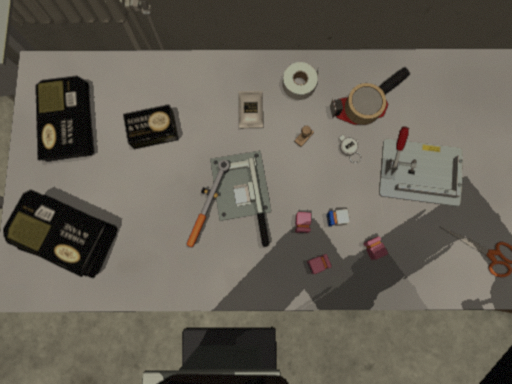

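```bash
cat > h.py <<'E'
from station import *
import cv2,numpy as np
from scipy.spatial.transform import Rotation as R
np.set_printoptions(precision=4,suppress=True)
def rot(p): return R.from_euler('xyz',p['orientation']).as_matrix()
def ray(p,u,v,fish=False):
    K=p['mtx']; x=(np.asarray(u,float)-K[0,2])/K[0,0]; y=(np.asarray(v,float)-K[1,2])/K[1,1]
    if fish:
        r=np.hypot(x,y); s=np.where(r>1e-9,np.sin(r)/np.maximum(r,1e-9),1)
        d=np.stack([x*s,y*s,np.cos(r)],-1)
    else: d=np.stack([x,y,np.ones_like(x)],-1)
    return d@rot(p).T
def onz(p,u,v,z,fish=False):
    d=ray(p,u,v,fish); return p['eye']+d*((z-p['eye'][2])/d[...,2])[...,None]
def cross(p1,d1,p2,d2):
    d1=d1/np.linalg.norm(d1);d2=d2/np.linalg.norm(d2)
    s=np.linalg.lstsq(np.stack([d1,-d2],1),p2-p1,rcond=None)[0]
    a=p1+s[0]*d1;b=p2+s[1]*d2
    return (a+b)/2,np.linalg.norm(a-b)
E
python3 - <<'E'
from h import *
t=np.load('top0.npz');im=t['im'][:,:,::-1];d=t['d']
a=cv2.resize(im[140:260,180:300],(600,600),interpolation=cv2.INTER_CUBIC)
cv2.imwrite('pics/c1.png',a)
a=cv2.resize(im[190:280,290:400],(770,630)[0:2],interpolation=cv2.INTER_CUBIC)
cv2.imwrite('pics/c2.png',cv2.resize(a,(733,600)))
s=np.load('side0.npz');im2=s['im'][:,:,::-1]
cv2.imwrite('pics/c3.png',cv2.resize(im2[160:260,200:350],(800,533),interpolation=cv2.INTER_CUBIC))
p=camera_params('top')
for z in (0,.05): print(onz(p,np.array([338,303,320,376,238]),np.array([217,222,263,247,190]),z))
print(d[217,338],d[100,220],(d>0).mean())
E
```

```text
[[ 0.5066 -0.3089  0.    ]
 [ 0.4946 -0.2219  0.    ]
 [ 0.3948 -0.2606  0.    ]
 [ 0.4326 -0.3986  0.    ]
 [ 0.5757 -0.0612  0.    ]]
[[ 0.5003 -0.2995  0.05  ]
 [ 0.4889 -0.2166  0.05  ]
 [ 0.3936 -0.2534  0.05  ]
 [ 0.4297 -0.3852  0.05  ]
 [ 0.5662 -0.0632  0.05  ]]
1.0519181 1.1665555 0.9960428873697916
```

View pics/c1.png

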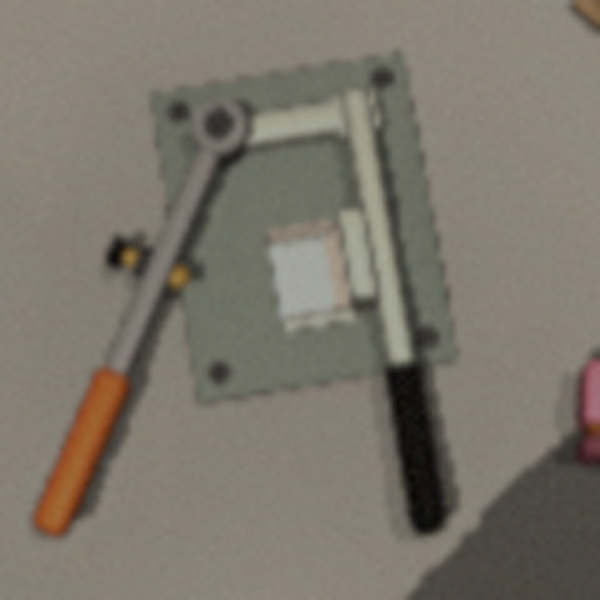

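View pics/c2.png

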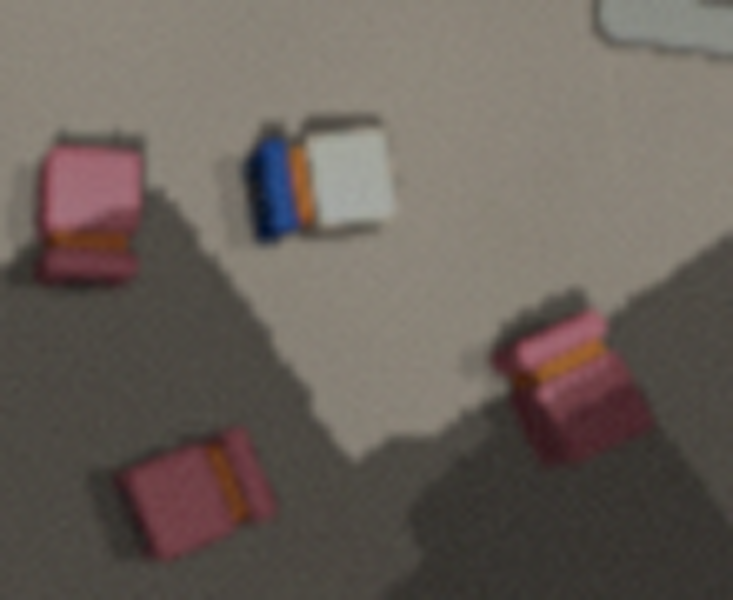

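View pics/c3.png

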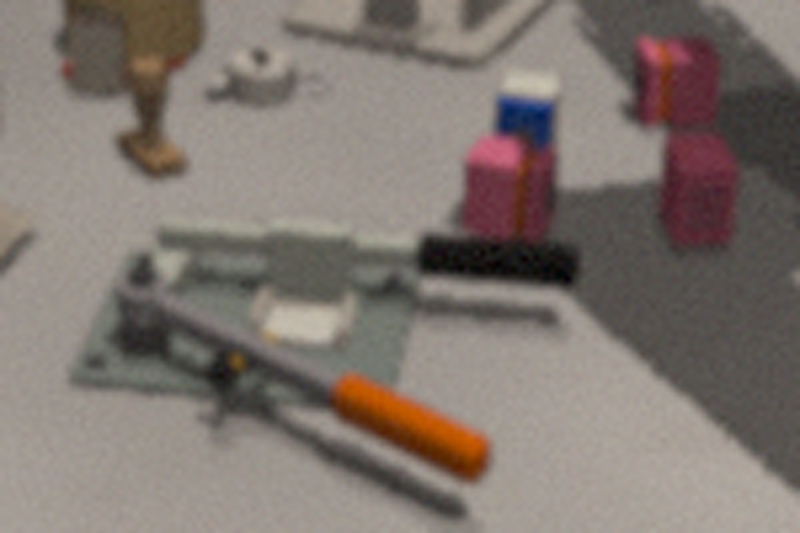

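The look-alikes are the pink cartridges at top-view pixels (303,222), (320,263) and (376,247). My choice is the white body with the blue cap and orange band at (338,217); the close crop confirms it, cap pointing left (+y). The press is the orange/black-handled one at (238,190). The red-handled device at (420,172) is not part of the job.

Run:
```python
from h import *
t=np.load('top0.npz');im=t['im'];d=t['d'];p=camera_params('top')
hsv=cv2.cvtColor(im,cv2.COLOR_RGB2HSV)
def comp(m,box):
    u0,u1,v0,v1=box; mm=np.zeros_like(m); mm[v0:v1,u0:u1]=m[v0:v1,u0:u1]
    n,l,s,c=cv2.connectedComponentsWithStats(mm.astype(np.uint8)); i=1+np.argmax(s[1:,4]); v,u=np.where(l==i); return u,v
for nm,m,box,z in (('white',(hsv[...,1]<50)&(hsv[...,2]>165),(325,355,200,235),.048),
  ('blue',(hsv[...,0]>100)&(hsv[...,0]<130)&(hsv[...,1]>130),(320,355,200,235),.048),
  ('orange',(hsv[...,0]<17)&(hsv[...,1]>170),(180,230,190,250),.045)):
    u,v=comp(m,box); P=onz(p,u,v,z); r=cv2.minAreaRect(P[:,:2].astype(np.float32)*1000)
    print(nm,len(u),u.mean(),v.mean(),P.mean(0),r, np.median(d[v,u]))
def px(cu,cv_): return 180+cu/5,140+cv_/5
for nm,c,z in (('hinge',(219,124),.045),('ftop1',(355,95),.042),('fgripend',(430,525),.045),('blacktop',(403,365),.045),
  ('orangetop',(113,372),.045),('orangeend',(52,525),.045),('base TL',(152,92),.006),('base TR',(402,55),.006),('base BL',(202,403),.006),('base BR',(455,355),.006)):
    print(nm,onz(p,*px(*c),z))
p=camera_params('wrist');s=get_state();print(p,s['eef_pos'])
```

```text
white 41 341.7073170731707 217.7560975609756 [ 0.4987 -0.3086  0.048 ] ((501.7373046875, -310.4739990234375), (20.919584274291992, 21.41132926940918), 89.73966979980469) 1.0539134
blue 61 330.4754098360656 217.86885245901638 [ 0.4986 -0.282   0.048 ] ((499.3908386230469, -281.9776611328125), (31.105812072753906, 10.590842247009277), 4.981154441833496) 1.0562211
orange 211 195.9952606635071 230.04739336492892 [0.4716 0.0357 0.045 ] ((471.43719482421875, 35.575035095214844), (15.374201774597168, 76.27525329589844), 67.93042755126953) 1.0512588
hinge [ 0.6296 -0.0283  0.045 ]
ftop1 [ 0.6447 -0.0944  0.042 ]
fgripend [ 0.4358 -0.129   0.045 ]
blacktop [ 0.5113 -0.1169  0.045 ]
orangetop [0.5086 0.0208 0.045 ]
orangeend [0.4366 0.048  0.045 ]
base TL [0.6561 0.0086 0.006 ]
base TR [ 0.675  -0.1179  0.006 ]
base BL [ 0.4983 -0.0185  0.006 ]
base BR [ 0.5215 -0.143   0.006 ]
{'mtx': array([[297.3186,   0.    , 256.9368],
       [  0.    , 297.3186, 194.8184],
       [  0.    ,   0.    ,   1.    ]]), 'eye': array([ 0.1346, -0.6654,  0.3838]), 'orientation': array([ 2.8626, -0.0006,  1.8788])} [ 0.2051 -0.6429  0.4039]
```

>>> arm_command(targets=[[[0,0,0.09],[21,24,0],0],[[0,0,0.09],[21,24,0],0],[[0,0,0.09],[21,24,0],0],[[0,0,0.09],[21,24,0],0],[[0,0,0.09],[21,24,0],0],[[0,0,0.09],[21,24,0],0],[[0,0,0.09],[21,24,0],0]])

```text
t: 0.8
eef_pos: [0.3527, -0.4739, 0.4043]
ee_rot: [3.141, 0.0, -2.199]
force: [0.2, -0.5, 0.1]
width: 0.0876
```

>>> arm_command(targets=[[[0,0,0.09],[21,24,-7],0],[[0,0,0.09],[21,24,-7],0],[[0,0,0.09],[21,24,-7],0],[[0,0,0.09],[21,24,-7],0],[[0,0,0.09],[21,24,-7],0],[[0,0,0.09],[21,24,-7],0],[[0,0,0.09],[21,24,-7],0],[[0,0,0],[0,0,0],0]])

```text
t: 1.6
eef_pos: [0.5008, -0.3046, 0.3542]
ee_rot: [3.14, 0.001, -1.567]
force: [-1.4, -0.1, -0.3]
width: 0.0876
```

```bash
cat > shot.py <<'E'
from h import *
import sys,pickle
n=sys.argv[1]
p=camera_params('wrist');s=get_state();im,d=grab_frame('wrist')
pickle.dump((p,s,im,d),open(n+'.pkl','wb'))
cv2.imwrite(f'pics/{n}.png',cv2.resize(im[:,:,::-1],(800,600),interpolation=cv2.INTER_CUBIC))
print(p['eye'],p['orientation'],s['t'],s['eef_pos'],s['ee_rot'],s['force'])
E
python3 shot.py w1
```

```text
[ 0.5013 -0.3788  0.3341] [ 2.8627 -0.0009 -3.1386] 1.6 [ 0.5008 -0.3046  0.3542] [ 3.14    0.0009 -1.5671] [-1.3875 -0.0704 -0.3485]
```

View pics/w1.png

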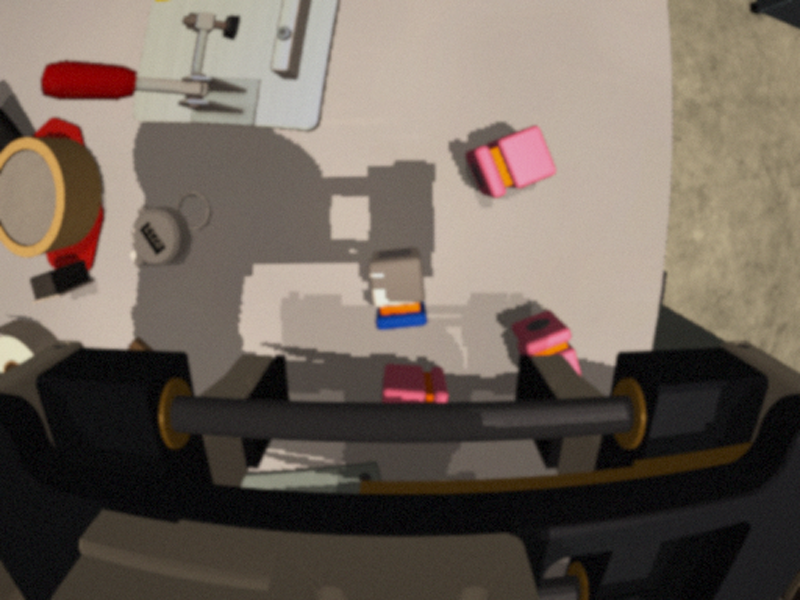

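Run:
```python
from h import *
import pickle
p,s,im,d=pickle.load(open('w1.pkl','rb'))
c=im[150:220,225:285,::-1]
cv2.imwrite('pics/w1c.png',cv2.resize(c,(514,600),interpolation=cv2.INTER_CUBIC))
# depth points -> world for top face
v,u=np.mgrid[150:220,225:285]
r=ray(p,u,v,True); f=ray(p,np.array(p['mtx'][0,2]),np.array(p['mtx'][1,2]),True)
dep=d[150:220,225:285]; P=p['eye']+r*(dep/(r@f))[...,None]
m=(P[...,2]>.038)&(P[...,2]<.06)
print(m.sum(),np.median(P[m][:,2]),'table',np.median(P[...,2]))
rc=cv2.minAreaRect(P[m][:,:2].astype(np.float32)*1000);print(rc)
q=onz(p,u[m],v[m],.048,True);print(cv2.minAreaRect(q[:,:2].astype(np.float32)*1000))
hsv=cv2.cvtColor(im,cv2.COLOR_RGB2HSV)[150:220,225:285]
for nm,mm in (('blue',(abs(hsv[...,0]-115.)<15)&(hsv[...,1]>130)),('or',(hsv[...,0]<22)&(hsv[...,1]>150))):
    k=mm&m; q=P[k]; print(nm,k.sum(),q.mean(0),cv2.minAreaRect(q[:,:2].astype(np.float32)*1000))
```

```text
1467 0.047390582130350134 table 0.0005102494384161826
((503.8648376464844, -303.734130859375), (34.09951400756836, 46.22568130493164), 6.4181013107299805)
((503.8524169921875, -304.9320983886719), (33.627384185791016, 46.663936614990234), 6.345766544342041)
blue 233 [ 0.5011 -0.2862  0.0475] ((501.2315979003906, -285.8636779785156), (31.725786209106445, 8.324156761169434), 6.22869348526001)
or 133 [ 0.5023 -0.2928  0.0438] ((502.3546142578125, -292.8571472167969), (25.659114837646484, 5.349269866943359), 6.786808013916016)
```

View pics/w1c.png

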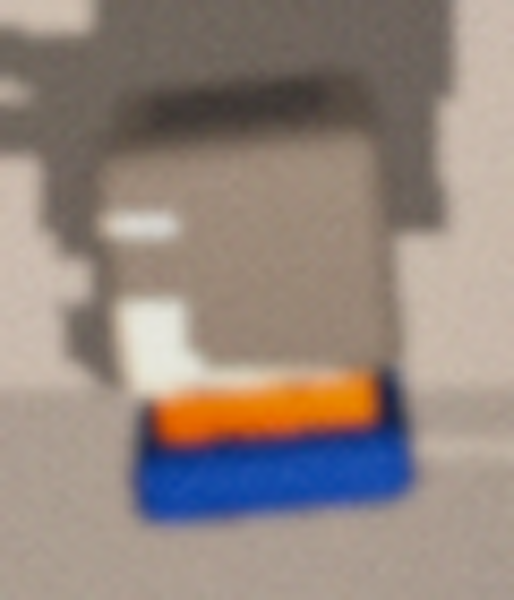

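>>> arm_command(targets=[[[0,0,0.107],[4,-7.5,-20],0.25],[[0,0,0],[0,0,-30],0.25],[[0,0,0],[0,0,-30],0.25],[[0,0,0],[0,0,-20],0.25],[[0,0,0],[0,0,0],0.25]])

```text
t: 2.15
eef_pos: [0.5014, -0.3148, 0.2528]
ee_rot: [3.136, 0.002, -1.468]
force: [-0.2, -0.4, 1.0]
width: 0.0661
```

```bash
python3 shot.py w2
```

```text
[ 0.5092 -0.3885  0.2325] [ 2.8612 -0.0047 -3.0393] 2.15 [ 0.5014 -0.3148  0.2528] [ 3.1363  0.0024 -1.4679] [-0.2455 -0.4455  1.0394]
```

View pics/w2.png

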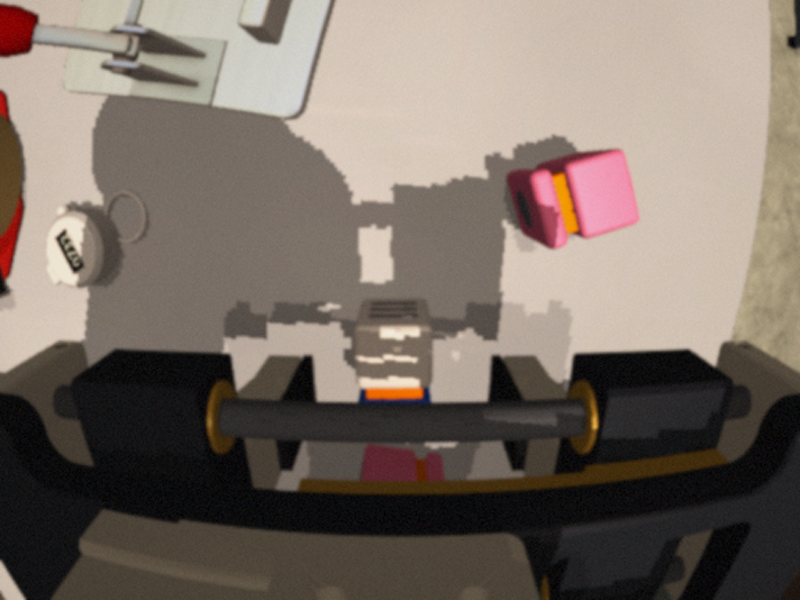

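Run:
```python
from h import *
import pickle
s=get_state();print(s['t'],s['eef_pos'],s['ee_rot'],s['force'])
p,s,im,d=pickle.load(open('w2.pkl','rb'))
a,b,c,e=185,255,215,290
v,u=np.mgrid[a:b,c:e]
r=ray(p,u,v,True); f=ray(p,np.array(p['mtx'][0,2]),np.array(p['mtx'][1,2]),True)
dep=d[a:b,c:e]; P=p['eye']+r*(dep/(r@f))[...,None]
m=(P[...,2]>.038)&(P[...,2]<.06)
q=P[m];print(m.sum(),np.median(q[:,2]),q.min(0),q.max(0),cv2.minAreaRect(q[:,:2].astype(np.float32)*1000))
hsv=cv2.cvtColor(im,cv2.COLOR_RGB2HSV)[a:b,c:e]
k=m&~((hsv[...,1]>130))
q=P[k];print(k.sum(),np.median(q[:,2]),cv2.minAreaRect(q[:,:2].astype(np.float32)*1000))
```

```text
2.2 [ 0.5023 -0.315   0.2547] [ 3.1387  0.0009 -1.4671] [-0.0199 -0.2759  0.5188]
2403 0.04748553921678916 [ 0.4848 -0.3281  0.038 ] [ 0.522  -0.2874  0.0498] ((503.6752624511719, -307.1363220214844), (33.57377624511719, 39.438499450683594), 6.327618598937988)
2155 0.04759891734549382 ((503.6752624511719, -307.1363220214844), (33.57377624511719, 39.438499450683594), 6.327618598937988)
```

>>> arm_command(targets=[[[0,0,0.006],[2,2.5,-10],0.25],[[0,0,0],[0,0,-20],0.25],[[0,0,0],[0,0,-20],0.25],[[0,0,0],[0,0,-11],0.25],[[0,0,0],[0,0,0],0.25]])

```text
t: 2.7
eef_pos: [0.5049, -0.312, 0.1939]
ee_rot: [3.14, 0.001, -1.46]
force: [-0.0, -0.1, -0.4]
width: 0.0657
```

Pose matches; closing the fingers at 20 N.

>>> arm_command(targets=[[[0,0,0],[0,0,0],1],[[0,0,0],[0,0,0],1],[[0,0,0],[0,0,0],1],[[0,0,0],[0,0,0],1],[[0,0,0],[0,0,0],1],[[0,0,0],[0,0,0],1]], squeeze=25)

```text
t: 3.3
eef_pos: [0.505, -0.3121, 0.1951]
ee_rot: [3.142, -0.0, -1.46]
force: [-1.5, 0.9, 6.4]
width: 0.0339
```

>>> arm_command(targets=[[[0,0,0],[0,0,10],1],[[0,0,0],[0,0,25],1],[[0,0,0],[0,0,35],1],[[0,0,0],[0,0,25],1],[[0,0,0],[0,0,10],1],[[0,0,0],[0,0,0],1]])

```text
t: 3.9
eef_pos: [0.5054, -0.3121, 0.3012]
ee_rot: [-3.139, -0.001, -1.46]
force: [0.2, 0.6, -2.2]
width: 0.0338
```

>>> arm_command(targets=[[[0,0,0],[2,25,4],1],[[0,0,0.01],[3,40,4],1],[[0,0,0.01],[4,45,4],1],[[0,0,0.01],[4,45,0],1],[[0,0,0.01],[4,45,0],1],[[0,0,0.01],[4,45,0],1],[[0,0,0],[4,40,0],1],[[0,0,0],[2,25,0],1]])

```text
t: 4.7
eef_pos: [0.5317, 0.0004, 0.31]
ee_rot: [3.139, 0.0, -1.408]
force: [-0.5, -0.8, -1.4]
width: 0.034
```

>>> arm_command(targets=[[[0,0,0],[0,0,0],1],[[0,0,0],[0,0,0],1]])

```text
t: 4.9
eef_pos: [0.5316, -0.0015, 0.3101]
ee_rot: [3.139, -0.0, -1.408]
force: [-0.1, -0.3, -2.4]
width: 0.034
```

```bash
python3 shot.py w3
```

```text
[ 0.5438 -0.0748  0.2901] [ 2.8639 -0.0022 -2.9799] 4.9 [ 0.5316 -0.0015  0.3101] [ 3.1389 -0.0002 -1.4084] [-0.0512 -0.3143 -2.3657]
```

View pics/w3.png

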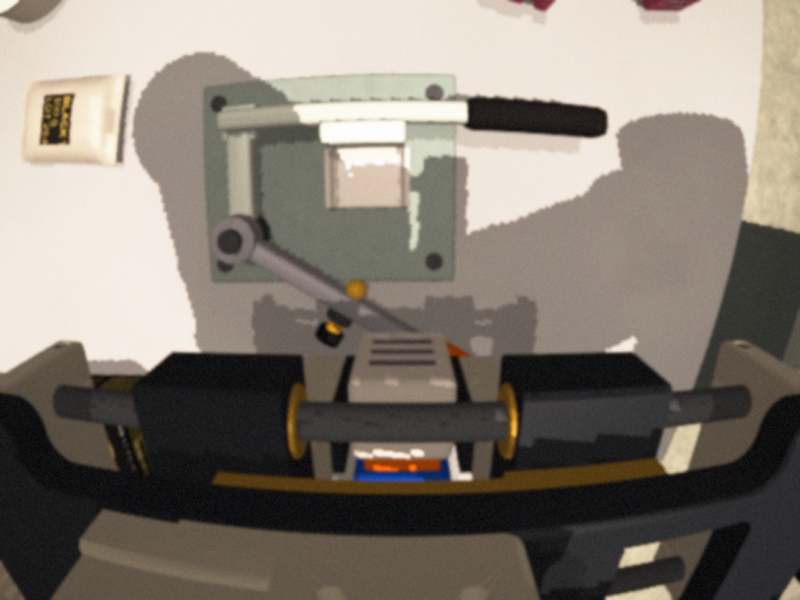

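Run:
```python
from h import *
import pickle
p,s,im,d=pickle.load(open('w3.pkl','rb'))
c=im[40:190,125:300,::-1]
big=cv2.resize(c,(700,600),interpolation=cv2.INTER_CUBIC)
cv2.imwrite('pics/w3c.png',big)
v,u=np.mgrid[0:384,0:512]
r=ray(p,u,v,True); f=ray(p,np.array(p['mtx'][0,2]),np.array(p['mtx'][1,2]),True)
P=p['eye']+r*(d/(r@f))[...,None]
np.save('P3.npy',P)
for cu,cv_ in ((470,300),(470,330),(470,200),(475,170),(350,165),(240,240),(365,270)):pass
z=P[40:190,125:300,2]
zz=np.clip(z/.06*255,0,255).astype(np.uint8)
cv2.imwrite('pics/w3z.png',cv2.resize(cv2.applyColorMap(zz,cv2.COLORMAP_JET),(700,600),interpolation=cv2.INTER_NEAREST))
```

```text
(no output)
```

View pics/w3c.png

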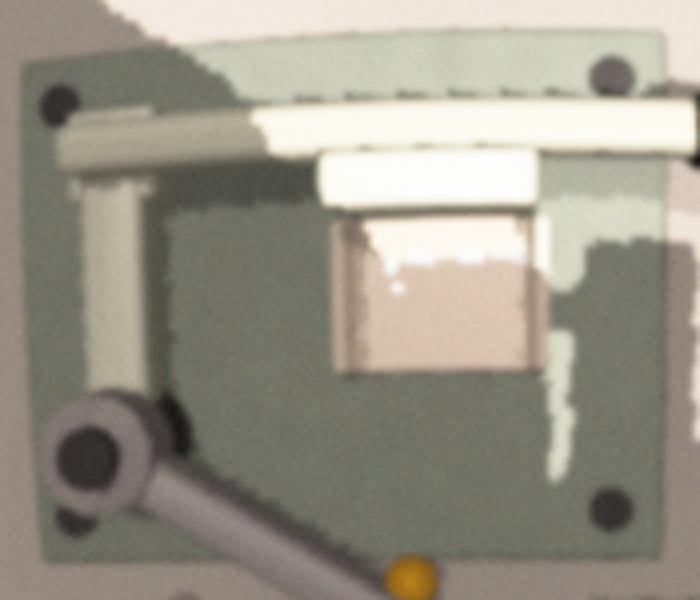

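View pics/w3z.png

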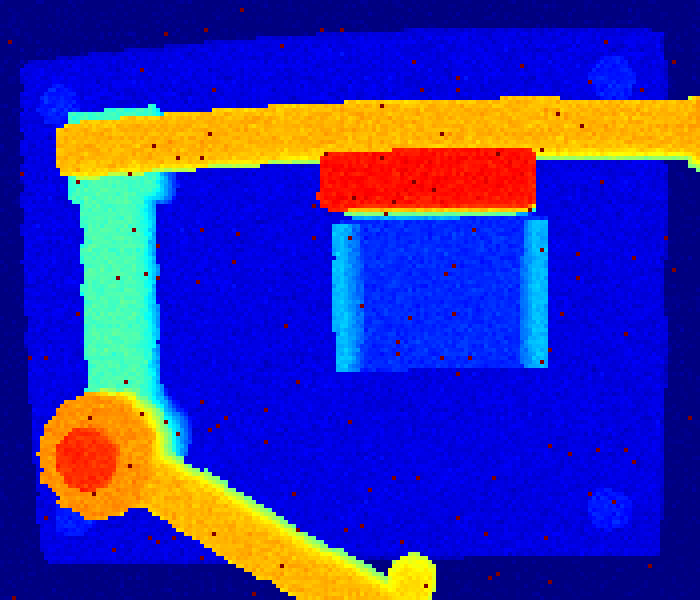

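```bash
cat > fit.py <<'E'
from h import *
import pickle,sys
def cloud(n):
    p,s,im,d=pickle.load(open(n+'.pkl','rb'))
    v,u=np.mgrid[0:384,0:512]
    r=ray(p,u,v,True); f=ray(p,np.array(p['mtx'][0,2]),np.array(p['mtx'][1,2]),True)
    return p,s,im,p['eye']+r*(d/(r@f))[...,None]
if __name__=='__main__':
    p,s,im,P=cloud(sys.argv[1]); v,u=np.mgrid[0:384,0:512]
    box=(v>40)&(v<190)&(u>125)&(u<300)
    Z=P[...,2]
    def big(m):
        n,l,st,c=cv2.connectedComponentsWithStats(cv2.morphologyEx(m.astype(np.uint8),cv2.MORPH_OPEN,np.ones((3,3))),connectivity=4);return l==1+np.argmax(st[1:,4])
    near=lambda x,y,rr:np.hypot(P[...,0]-x,P[...,1]-y)<rr
    m=big(box&(Z>.049)&(Z<.056)&near(.555,-.1,.035)); q=P[m];print('stop',m.sum(),np.median(q[:,2]),cv2.minAreaRect(q[:,:2].astype(np.float32)*1000))
    m=big(box&(Z>.0385)&(Z<.047)&near(.57,-.11,.09)&(P[...,1]<-.085)); q=P[m];print('fixedbar',m.sum(),np.median(q[:,2]),cv2.minAreaRect(q[:,:2].astype(np.float32)*1000))
    dd=cv2.fitLine(q[:,:2].astype(np.float32),cv2.DIST_HUBER,0,.01,.01).ravel();print('  yaw',np.arctan(dd[1]/dd[0]),dd)
    m=(box&(Z>.0085)&(Z<.0225)&near(.562,-.075,.04)); m=big(m);q=P[m];print('nest',m.sum(),cv2.minAreaRect(q[:,:2].astype(np.float32)*1000))
    fl=m&(Z<.012);print(' floor z',np.median(P[fl][:,2]))
    g=box&(Z>.016)&(Z<.0225)&near(.562,-.075,.04)
    n,l,st,c=cv2.connectedComponentsWithStats(g.astype(np.uint8))
    for i in range(1,n):
        if st[i,4]>40: q=P[l==i];print(' guide',st[i,4],np.median(q,0),cv2.minAreaRect(q[:,:2].astype(np.float32)*1000))
    m=box&(Z>.041)&(Z<.055)&near(.63,-.028,.016);q=P[m]
    k=big(box&(Z>.048)&near(.63,-.028,.02));print('hinge cap',k.sum(),P[k].mean(0))
    hm=box&(Z>.038)&near(.63,-.028,.0165);print('hinge ring',cv2.minEnclosingCircle(P[hm][:,:2].astype(np.float32)*1000))
    for nm,b in (('base',(Z>.004)&(Z<.0085)&box),):
        q=P[big(b)];print(nm,np.median(q[:,2]),cv2.minAreaRect(q[:,:2].astype(np.float32)*1000))
    print('table',np.median(P[(v<40)&(u>100)&(u<300)][:,2]))
E
python3 fit.py w3
```

```text
stop 780 0.05176230467351223 ((567.046630859375, -94.26394653320312), (42.28468322753906, 11.847877502441406), 9.430519104003906)
fixedbar 2086 0.04170968998792143 ((582.3054809570312, -103.93916320800781), (137.1882781982422, 12.174712181091309), 9.36845588684082)
  yaw 0.16491699 [ 0.9864  0.1642  0.5809 -0.1042]
nest 2015 ((563.3792114257812, -71.31682586669922), (49.01593017578125, 36.036869049072266), 10.259773254394531)
 floor z 0.009956172041679756
 guide 184 [ 0.5414 -0.0745  0.0185] ((541.7317504882812, -74.3889389038086), (4.557518482208252, 33.064151763916016), 9.254929542541504)
 guide 176 [ 0.5853 -0.0663  0.0182] ((585.0780029296875, -67.01519775390625), (5.03372049331665, 33.56538772583008), 11.876842498779297)
hinge cap 185 [ 0.6314 -0.0275  0.0498]
hinge ring ((629.7987060546875, -25.685394287109375), 16.014263153076172)
base 0.005918656530313093 ((569.3026123046875, -54.177947998046875), (123.42283630371094, 96.0248794555664), 9.012459754943848)
table 5.5624149582655935e-05
```

>>> arm_command(targets=[[[0,0,0],[8,-10,0],1],[[0,0,0.002],[14,-15,0],1],[[0,0,0],[9,-5,0],1],[[0,0,0],[0,0,0],1],[[0,0,0],[0,0,0],1]])

```text
t: 5.45
eef_pos: [0.563, -0.0329, 0.3112]
ee_rot: [3.141, 0.0, -1.41]
force: [0.1, -0.1, -1.8]
width: 0.0335
```

```bash
python3 shot.py w4; python3 fit.py w4
```

```text
[ 0.5752 -0.1062  0.2911] [ 2.8636 -0.0005 -2.9812] 5.45 [ 0.563  -0.0329  0.3112] [ 3.1406  0.0001 -1.4097] [ 0.1345 -0.0982 -1.8435]
stop 794 0.05169558978202678 ((566.9446411132812, -94.52166748046875), (42.7738151550293, 11.615555763244629), 9.445235252380371)
fixedbar 1833 0.041590397313624794 ((595.2841186523438, -102.06952667236328), (111.98519897460938, 12.028289794921875), 9.604040145874023)
  yaw 0.16740063 [ 0.986   0.1666  0.5938 -0.1023]
nest 1695 ((563.1810302734375, -70.03373718261719), (49.11148452758789, 32.67269515991211), 8.111923217773438)
 floor z 0.009939698734175412
 guide 156 [ 0.585  -0.0676  0.0182] ((585.13427734375, -67.4447250366211), (4.605353832244873, 33.10109329223633), 8.841275215148926)
 guide 169 [ 0.5413 -0.0747  0.0182] ((541.3698120117188, -74.24394226074219), (4.77623176574707, 32.297119140625), 8.301968574523926)Traceback (most recent call last):
  File "fit.py", line 25, in <module>
    k=big(box&(Z>.048)&near(.63,-.028,.02));print('hinge cap',k.sum(),P[k].mean(0))
  File "fit.py", line 13, in big
    n,l,st,c=cv2.connectedComponentsWithStats(cv2.morphologyEx(m.astype(np.uint8),cv2.MORPH_OPEN,np.ones((3,3))),connectivity=4);return l==1+np.argmax(st[1:,4])
                                                                                                                                             ~~~~~~~~~^^^^^^^^^^
    return _wrapfunc(a, 'argmax', axis=axis, out=out, **kwds)
    return bound(*args, **kwds)
ValueError: attempt to get argmax of an empty sequence
```

View pics/w4.png

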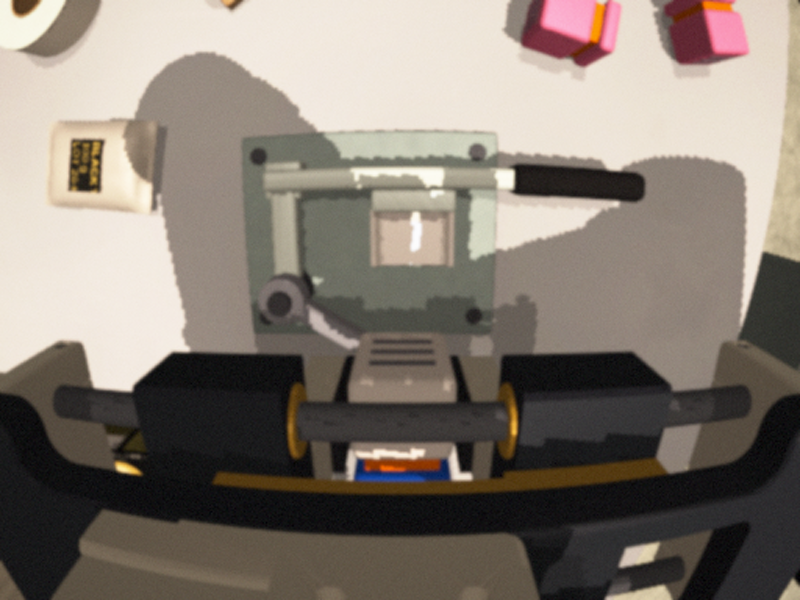

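Run:
```python
from fit import *
p,s,im,P=cloud('w4'); v,u=np.mgrid[0:384,0:512]
Rt=R.from_euler('xyz',s['ee_rot']).as_matrix()
Q=(P-s['eef_pos'])@Rt   # tool frame
m=(v>212)&(v<260)&(u>220)&(u<295)&(Q[...,2]>.10)&(Q[...,2]<.21)&(abs(Q[...,1])<.03)
q=Q[m]*1000
for v0 in range(212,260,5):
    k=m&(v>=v0)&(v<v0+5)
    if k.any(): print(v0,k.sum(),np.median(Q[k],0)*1000,Q[k][:,1].min()*1000,Q[k][:,1].max()*1000)
```

```text
212 207 [ 13.9892  -0.3491 188.4702] -16.203404895337314 15.64248628930819
217 277 [ 14.0337  -0.3468 180.3147] -16.96412192516059 16.44711130398023
222 289 [ 14.0733  -0.3442 171.9654] -16.893119384508434 16.548155239367883
227 364 [ 13.813   -0.0831 166.5701] -20.767713081036934 20.437975031446104
232 367 [ 13.8215  -0.34   159.6189] -20.411061442310913 20.101308851208337
237 369 [ 13.7175  -0.338  153.6113] -19.64050872233659 19.304021629225215
242 370 [ 12.9768  -0.1017 149.0118] -18.788641312145792 18.71022096290038
247 366 [ 10.9653  -0.1021 147.6165] -18.067937629912134 17.833228297805952
252 370 [  8.3722  -0.1023 147.3463] -17.506138635834827 17.319865922713653
257 39 [ 31.6499  -0.3136 100.3102] -10.673567302417212 10.930349267381752
```

>>> arm_command(targets=[[[0,0,0.003],[0,-12,-5],1],[[0,0,0],[0,-14,-10],1],[[0,0,0],[0,-12,-15],1],[[0,0,0],[0,0,-15],1],[[0,0,0],[0,0,-10],1],[[0,0,0],[0,0,0],1],[[0,0,0],[0,0,0],1]])

```text
t: 6.2
eef_pos: [0.5632, -0.0702, 0.2566]
ee_rot: [3.141, -0.0, -1.405]
force: [0.2, -0.4, -1.1]
width: 0.0338
```

>>> arm_command(targets=[[[0,0,0],[0,-0.5,-12],1],[[0,0,0],[0,0,-12],1],[[0,0,0],[0,0,-9],1],[[0,0,0],[0,0,0],1],[[0,0,0],[0,0,0],1]])

```text
t: 6.7
eef_pos: [0.5631, -0.0705, 0.2233]
ee_rot: [3.141, -0.0, -1.405]
force: [0.6, -0.0, -1.3]
width: 0.0339
```

```bash
python3 shot.py w5
```

```text
[ 0.5757 -0.1437  0.2033] [ 2.8639 -0.0004 -2.976 ] 6.7 [ 0.5631 -0.0705  0.2233] [ 3.1406 -0.0002 -1.4046] [ 0.6231 -0.0188 -1.2753]
```

View pics/w5.png

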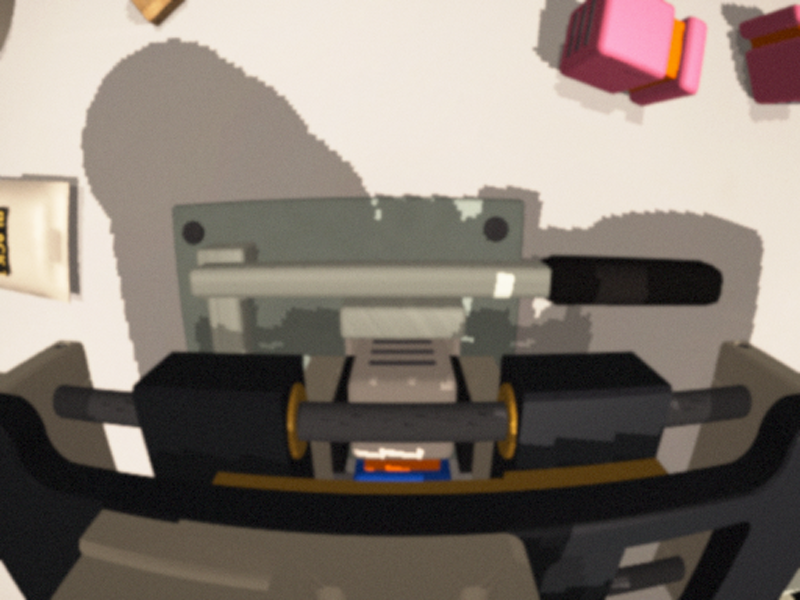

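>>> arm_command(targets=[[[0,0,0],[0,0,-5],1],[[0,0,0],[0,0,-4],1],[[0,0,0],[0,0,-3],1],[[0,0,0],[0,0,0],1]])

```text
t: 7.15
eef_pos: [0.5629, -0.0706, 0.2111]
ee_rot: [3.141, 0.0, -1.405]
force: [0.6, 0.1, -1.6]
width: 0.034
```

>>> arm_command(targets=[[[0,0,0],[0,0,-2],1],[[0,0,0],[0,0,-2],1],[[0,0,0],[0,0,0],1]])

```text
t: 7.45
eef_pos: [0.563, -0.0706, 0.2074]
ee_rot: [3.141, 0.0, -1.405]
force: [0.5, -1.1, -1.0]
width: 0.0333
```

>>> arm_command(targets=[[[0,0,0],[0,0,-1],1],[[0,0,0],[0.16,-1,0],1],[[0,0,0],[0.16,-1,0],1],[[0,0,0],[0,0,0],1]])

```text
t: 7.85
eef_pos: [0.5635, -0.0727, 0.2067]
ee_rot: [-3.141, -0.0, -1.405]
force: [0.3, 0.6, -1.8]
width: 0.0334
```

>>> arm_command(targets=[[[0,0,0],[0.16,-1,0],1],[[0,0,0],[0,0,0],1]])

```text
t: 8.05
eef_pos: [0.5636, -0.0737, 0.2067]
ee_rot: [-3.142, -0.0, -1.405]
force: [-0.5, -0.1, -1.8]
width: 0.0336
```

>>> arm_command(targets=[[[0,0,0],[0.08,-0.5,-0.5],1],[[0,0,0],[0,0,0],1]])

```text
t: 8.25
eef_pos: [0.5637, -0.0741, 0.2061]
ee_rot: [3.142, 0.0, -1.405]
force: [-0.3, 0.1, -1.9]
width: 0.0339
```

>>> arm_command(targets=[[[0,0,0],[0.08,-0.5,-0.5],1],[[0,0,0],[0,0,0],1]])

```text
t: 8.45
eef_pos: [0.5637, -0.0746, 0.2056]
ee_rot: [3.141, 0.0, -1.405]
force: [-0.8, -0.9, -1.8]
width: 0.0338
```

>>> arm_command(targets=[[[0,0,0],[0.08,-0.5,-0.4],1],[[0,0,0],[0,0,0],1]])

```text
t: 8.65
eef_pos: [0.5639, -0.0749, 0.2052]
ee_rot: [-3.141, 0.0, -1.405]
force: [-0.1, 1.6, -1.3]
width: 0.034
```

>>> arm_command(targets=[[[0,0,0],[0.08,-0.5,-0.4],1],[[0,0,0],[0,0,0],1]])

```text
t: 8.85
eef_pos: [0.5639, -0.075, 0.2052]
ee_rot: [-3.141, 0.001, -1.405]
force: [-2.3, 4.9, 2.0]
width: 0.034
```

>>> arm_command(targets=[[[0,0,0],[0,0,0],0.4],[[0,0,0],[0,0,0],0.4],[[0,0,0],[0,0,0],0.4],[[0,0,0],[0,0,0],0.4]])

```text
t: 9.25
eef_pos: [0.564, -0.0757, 0.2049]
ee_rot: [-3.142, -0.0, -1.405]
force: [-0.6, 0.2, 1.2]
width: 0.0521
```

>>> arm_command(targets=[[[0,0,0],[0,0,5],0.4],[[0,0,0],[0,0,15],0.4],[[0,0,0],[0,0,25],0.4],[[0,0,0],[0,0,30],0.4],[[0,0,0],[0,10,25],0.4],[[0,0,0],[0,25,0],0.4],[[0,0,0],[0,15,0],0.4],[[0,0,0],[0,0,0],0.4]])

```text
t: 10.05
eef_pos: [0.5638, -0.0241, 0.3049]
ee_rot: [3.142, 0.0, -1.403]
force: [0.5, -0.1, 0.2]
width: 0.0525
```

```bash
python3 shot.py w6
```

```text
[ 0.5764 -0.0973  0.2848] [ 2.8635  0.0004 -2.9745] 10.05 [ 0.5638 -0.0241  0.3049] [ 3.1416  0.0002 -1.403 ] [ 0.4907 -0.0752  0.1558]
```

View pics/w6.png

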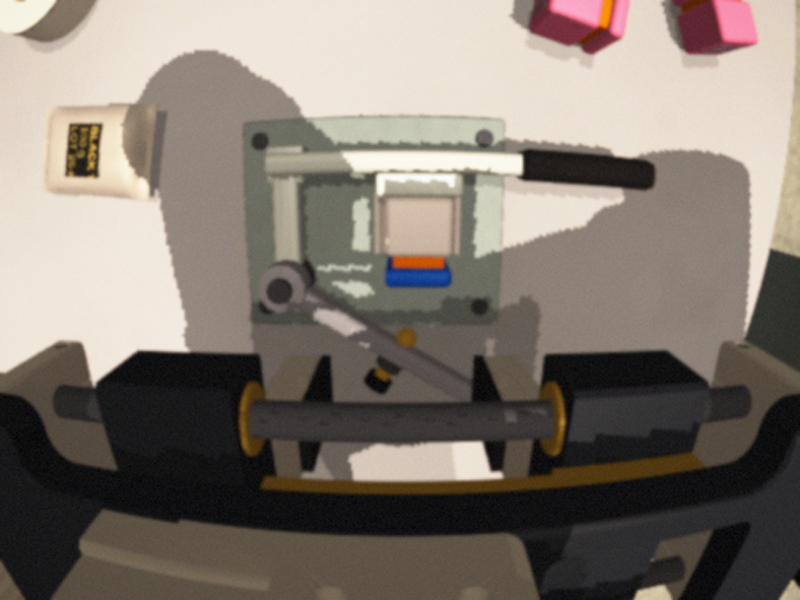

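```bash
cat > path.py <<'E'
from h import *
H=np.array([631.4,-27.5]); YAW=.165
def T(th,g=0,L=170):
    a=YAW-th
    return H-L*np.array([np.cos(a),np.sin(a)])+(18.5+g)*np.array([-np.sin(a),np.cos(a)]), a-np.pi/2
def theta(xy,yaw=None,L=170): # angle from tcp if in contact
    d=np.array(xy)*1000-H; a=np.arctan2(-d[1],-d[0]); return YAW-(a+np.arctan2(18.5,L))
E
python3 - <<'E'
from path import *
s=get_state();print(s['eef_pos'],s['ee_rot'],s['q'])
print(T(.55,25),T(.55,5))
prev=T(.55,5)
for th in np.arange(.52,-.03,-.03):
    t=T(th);print('%.2f'%th,t[0],t[1],'d',t[0]-prev[0],t[1]-prev[1]);prev=t
from fit import cloud
p,s,im,P=cloud('w6')
Z=P[...,2];exx=np.array([np.cos(.165),np.sin(.165)]);eyy=np.array([-exx[1],exx[0]])
m=(abs(Z-.058)<.006)&(np.hypot(P[...,0]-.5634,P[...,1]+.068)<.045)
q=(P[m][:,:2]*1000-[563.4,-73.6]);x=q@exx;y=q@eyy
k=(y>-14)
print(np.median(P[m][k][:,2]),np.percentile(x[k],[1,99]),np.percentile(y[k],[1,99]))
print(cv2.minAreaRect(np.stack([x,y],1)[k].astype(np.float32)))
E
```

```text
[ 0.5637 -0.0248  0.3045] [ 3.1407 -0.     -1.4031] [ 0.3028  0.265  -0.3699 -0.0001 -0.9368 -0.135 ]
(array([490.1811,  76.6608]), -1.9557963267948966) (array([482.6699,  58.1248]), -1.9557963267948966)
0.52 [478.4305  48.9368] -1.9257963267948965 d [-4.2394 -9.188 ] 0.030000000000000027
0.49 [476.2066  44.314 ] -1.8957963267948965 d [-2.2239 -4.6228] 0.030000000000000027
0.46 [474.1223  39.6266] -1.8657963267948965 d [-2.0843 -4.6874] 0.030000000000000027
0.43 [472.1796  34.8788] -1.8357963267948965 d [-1.9427 -4.7478] 0.030000000000000027
0.40 [470.3802  30.0748] -1.8057963267948964 d [-1.7994 -4.804 ] 0.030000000000000027
0.37 [468.7256  25.219 ] -1.7757963267948964 d [-1.6545 -4.8558] 0.030000000000000027
0.34 [467.2175  20.3158] -1.7457963267948964 d [-1.5081 -4.9032] 0.030000000000000027
0.31 [465.8571  15.3696] -1.7157963267948964 d [-1.3604 -4.9463] 0.030000000000000027
0.28 [464.6457  10.3847] -1.6857963267948963 d [-1.2114 -4.9848] 0.030000000000000027
0.25 [463.5844   5.3658] -1.6557963267948963 d [-1.0613 -5.0189] 0.030000000000000027
0.22 [462.674    0.3173] -1.62579632
[... 198 characters left out ...]
 ] 0.030000000000000027
0.13 [460.8567 -14.9601] -1.5357963267948962 d [-0.4529 -5.1099] 0.030000000000000027
0.10 [460.5573 -20.0813] -1.5057963267948962 d [-0.2994 -5.1212] 0.030000000000000027
0.07 [460.4117 -25.2091] -1.4757963267948961 d [-0.1457 -5.1278] 0.030000000000000027
0.04 [460.4199 -30.339 ] -1.4457963267948961 d [ 0.0082 -5.1299] 0.030000000000000027
0.01 [460.582  -35.4664] -1.415796326794896 d [ 0.1621 -5.1274] 0.030000000000000027
-0.02 [460.8978 -40.5866] -1.385796326794896 d [ 0.3158 -5.1202] 0.030000000000000027
0.057534776639086946 [-15.7241  16.6689] [-13.4404  29.9845]
((0.5838127136230469, 8.315648078918457), (44.34150695800781, 33.67118835449219), 89.12102508544922)
```

>>> arm_command(targets=[[[0,0,-0.08],[-10,14,0],1],[[0,0,-0.09],[-12,17,0],1],[[0,0,-0.09],[-12,17,0],1],[[0,0,-0.09],[-12,17,0],1],[[0,0,-0.08],[-12,17,0],1],[[0,0,-0.07],[-10,13,0],1],[[0,0,-0.053],[-5.5,6.5,0],1],[[0,0,0],[0,0,0],1]], squeeze=20)

```text
t: 10.9
eef_pos: [0.4898, 0.076, 0.3044]
ee_rot: [3.141, -0.001, -1.957]
force: [0.7, 0.8, 0.2]
width: 0.0013
```

>>> arm_command(targets=[[[0,0,0],[0,0,-20],1],[[0,0,0],[0,0,-30],1],[[0,0,0],[0,0,-30],1],[[0,0,0],[0,0,-20],1],[[0,0,0],[0,0,-8],1],[[0,0,0],[0,0,0],1],[[0,0,0],[0,0,0],1]])

```text
t: 11.6
eef_pos: [0.4909, 0.0758, 0.1974]
ee_rot: [-3.141, 0.0, -1.957]
force: [-0.4, -0.3, -0.4]
width: 0.0004
```

```bash
python3 shot.py w7; python3 -c "
from h import *
im,d=grab_frame('side');cv2.imwrite('pics/s7.png',cv2.resize(im[150:270,180:340,::-1],(800,600),interpolation=cv2.INTER_CUBIC))"
```

```text
[0.4633 0.0071 0.1774] [2.8631 0.0013 2.7544] 11.6 [0.4909 0.0758 0.1974] [-3.1412  0.0002 -1.9573] [-0.3871 -0.3379 -0.3894]
```

View pics/w7.png

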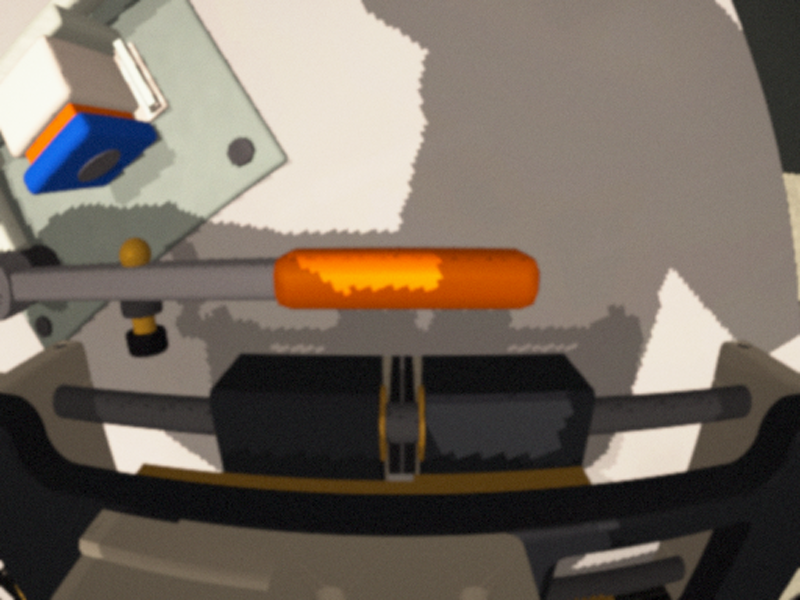

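View pics/s7.png

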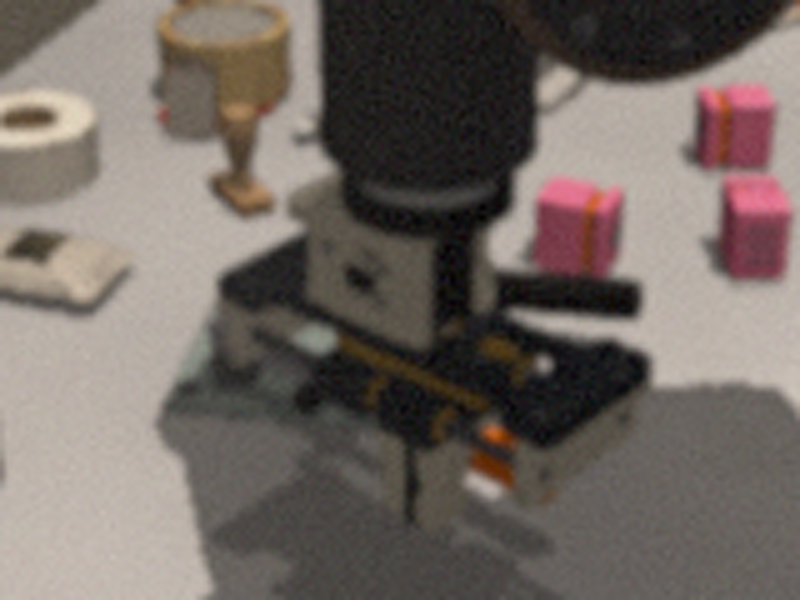

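>>> arm_command(targets=[[[0,0,0],[-4,-9,0],1],[[0,0,0],[-4,-9,0],1],[[0,0,0.03],[-4.2,-9,0],1],[[0,0,0.03],[-2.2,-4.6,0],1],[[0,0,0.03],[-2.1,-4.7,0],1],[[0,0,0],[0,0,0],1]])

```text
t: 12.3
eef_pos: [0.4734, 0.0388, 0.1973]
ee_rot: [-3.141, 0.001, -1.868]
force: [-0.5, 1.9, 0.4]
width: 0.0008
```

>>> arm_command(targets=[[[0,0,0.03],[-2,-4.7,0],1],[[0,0,0.03],[-1.8,-4.8,0],1],[[0,0,0.03],[-1.6,-4.9,0],1],[[0,0,0.03],[-1.5,-4.9,0],1],[[0,0,0],[0,0,0],1]])

```text
t: 12.8
eef_pos: [0.4669, 0.02, 0.1972]
ee_rot: [-3.141, 0.001, -1.749]
force: [0.1, 1.8, 1.6]
width: 0.0005
```

```bash
python3 shot.py w8; python3 -c "
from path import *
s=get_state();print(theta(s['eef_pos'][:2]),T(.34))"
```

```text
[ 0.4541 -0.0531  0.1772] [2.8629 0.0014 2.9632] 12.8 [0.4669 0.02   0.1972] [-3.1409  0.0005 -1.7486] [0.1446 1.7824 1.5797]
0.338994331225538 (array([467.2175,  20.3158]), -1.7457963267948966)
```

View pics/w8.png

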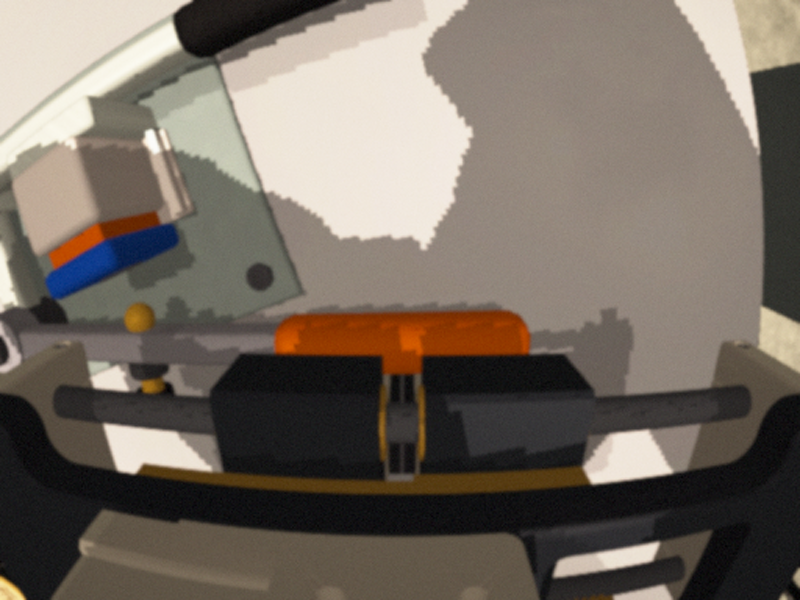

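>>> arm_command(targets=[[[0,0,0.03],[-1.4,-4.9,0],1],[[0,0,0.03],[-1.2,-5,0],1],[[0,0,0.02],[-0.7,-3.3,0],1],[[0,0,0],[0,0,0],1]])

```text
t: 13.25
eef_pos: [0.4639, 0.0071, 0.197]
ee_rot: [-3.141, 0.0, -1.668]
force: [-0.2, 1.9, 1.8]
width: 0.0006
```

>>> arm_command(targets=[[[0,0,0.01],[-0.3,-1.7,0],1],[[0,0,0.01],[-0.3,-1.7,0],1],[[0,0,0.01],[-0.3,-1.7,0],1],[[0,0,0],[0,0,0],1]])

```text
t: 13.65
eef_pos: [0.4629, 0.002, 0.1969]
ee_rot: [-3.141, 0.0, -1.638]
force: [0.3, 1.7, 1.2]
width: 0.0001
```

>>> arm_command(targets=[[[0,0,0.01],[-0.3,-1.7,0],1],[[0,0,0.01],[-0.3,-1.7,0],1],[[0,0,0],[0,0,0],1]])

```text
t: 13.95
eef_pos: [0.4622, -0.0015, 0.1969]
ee_rot: [-3.141, 0.0, -1.617]
force: [1.4, 1.5, 1.1]
width: 0.0001
```

>>> arm_command(targets=[[[0,0,0.006],[-0.15,-1,0],1],[[0,0,0.006],[-0.15,-1,0],1],[[0,0,0],[0,0,0],1]])

```text
t: 14.25
eef_pos: [0.4619, -0.0034, 0.1969]
ee_rot: [-3.141, 0.0, -1.606]
force: [1.3, 1.4, 1.0]
width: 0.0003
```

>>> arm_command(targets=[[[0,0,0.006],[-0.15,-1,0],1],[[0,0,0.006],[-0.15,-1,0],1],[[0,0,0],[0,0,0],1]])

```text
t: 14.55
eef_pos: [0.4616, -0.0055, 0.1968]
ee_rot: [3.142, -0.0, -1.594]
force: [0.6, 2.2, -1.0]
width: 0.0003
```

>>> arm_command(targets=[[[0,0,0.006],[-0.12,-1,0],1],[[0,0,0.006],[-0.12,-1,0],1],[[0,0,0],[0,0,0],1]])

```text
t: 14.85
eef_pos: [0.4613, -0.0074, 0.1968]
ee_rot: [3.142, -0.0, -1.582]
force: [0.9, 1.9, 0.1]
width: 0.0005
```

>>> arm_command(targets=[[[0,0,0.006],[-0.12,-1,0],1],[[0,0,0.006],[-0.12,-1,0],1],[[0,0,0],[0,0,0],1]])

```text
t: 15.15
eef_pos: [0.4611, -0.0094, 0.1968]
ee_rot: [3.142, 0.0, -1.57]
force: [1.1, 1.6, -0.1]
width: 0.0
```

>>> arm_command(targets=[[[0,0,0.006],[-0.1,-1,0],1],[[0,0,0.006],[-0.1,-1,0],1],[[0,0,0],[0,0,0],1]])

```text
t: 15.45
eef_pos: [0.4609, -0.0114, 0.1969]
ee_rot: [-3.142, 0.0, -1.558]
force: [0.8, 2.7, 0.3]
width: 0.0006
```

>>> arm_command(targets=[[[0,0,0.006],[-0.1,-1,0],1],[[0,0,0.006],[-0.1,-1,0],1],[[0,0,0],[0,0,0],1]])

```text
t: 15.75
eef_pos: [0.4607, -0.0133, 0.1968]
ee_rot: [-3.142, 0.0, -1.545]
force: [0.4, 4.0, 0.2]
width: 0.0004
```

>>> arm_command(targets=[[[0,0,0.006],[-0.08,-1,0],1],[[0,0,0.006],[-0.08,-1,0],1],[[0,0,0],[0,0,0],1]])

```text
t: 16.05
eef_pos: [0.4606, -0.0151, 0.1969]
ee_rot: [-3.141, 0.001, -1.534]
force: [-0.3, 7.8, -0.3]
width: 0.0005
```

>>> arm_command(targets=[[[0,0,0.003],[-0.04,-0.5,0],1],[[0,0,0.003],[-0.04,-0.5,0],1]])

```text
t: 16.25
eef_pos: [0.4605, -0.0159, 0.1969]
ee_rot: [-3.141, 0.001, -1.528]
force: [-1.7, 10.0, 0.9]
width: 0.0006
```

>>> arm_command(targets=[[[0,0,0.003],[-0.04,-0.5,0],1],[[0,0,0.003],[-0.04,-0.5,0],1]])

```text
t: 16.45
eef_pos: [0.4604, -0.0168, 0.1969]
ee_rot: [-3.141, 0.001, -1.522]
force: [-2.1, 10.2, 0.8]
width: 0.0005
```

>>> arm_command(targets=[[[0,0,0.003],[-0.03,-0.5,0],1],[[0,0,0.003],[-0.03,-0.5,0],1]])

```text
t: 16.65
eef_pos: [0.4604, -0.0176, 0.1969]
ee_rot: [-3.141, 0.001, -1.516]
force: [-2.7, 13.1, 1.2]
width: 0.0006
```

>>> arm_command(targets=[[[0,0,0.003],[-0.03,-0.5,0],1],[[0,0,0.003],[-0.03,-0.5,0],1]])

```text
t: 16.85
eef_pos: [0.4604, -0.0187, 0.1969]
ee_rot: [-3.141, 0.001, -1.509]
force: [-1.3, 11.5, 1.1]
width: 0.0005
```

>>> arm_command(targets=[[[0,0,0.003],[-0.03,-0.5,0],1],[[0,0,0.003],[-0.03,-0.5,0],1]])

```text
t: 17.05
eef_pos: [0.4603, -0.0196, 0.1969]
ee_rot: [-3.141, 0.001, -1.504]
force: [-2.0, 12.2, 1.2]
width: 0.0005
```

>>> arm_command(targets=[[[0,0,0.003],[-0.02,-0.5,0],1],[[0,0,0.003],[-0.02,-0.5,0],1]])

```text
t: 17.25
eef_pos: [0.4602, -0.0205, 0.1969]
ee_rot: [-3.141, 0.001, -1.497]
force: [-2.8, 14.6, 1.5]
width: 0.0005
```

>>> arm_command(targets=[[[0,0,0.003],[-0.02,-0.5,0],1],[[0,0,0],[0,0,0],1]])

```text
t: 17.45
eef_pos: [0.4602, -0.021, 0.1969]
ee_rot: [-3.141, 0.001, -1.495]
force: [-1.4, 13.4, -0.3]
width: 0.0003
```

>>> arm_command(targets=[[[0,0,0.003],[-0.02,-0.5,0],1],[[0,0,0],[0,0,0],1]])

```text
t: 17.65
eef_pos: [0.4602, -0.0218, 0.1969]
ee_rot: [-3.141, 0.001, -1.491]
force: [1.6, 3.0, -0.7]
width: 0.0008
```

>>> arm_command(targets=[[[0,0,0.003],[-0.02,-0.5,0],1],[[0,0,0],[0,0,0],1]])

```text
t: 17.85
eef_pos: [0.4602, -0.0229, 0.1969]
ee_rot: [-3.141, -0.0, -1.488]
force: [1.4, 2.1, -0.5]
width: 0.0003
```

```bash
python3 shot.py w9
python3 - <<'E'
import cv2,pickle
p,s,im,d=pickle.load(open('w9.pkl','rb'))
cv2.imwrite('pics/w9c.png',cv2.resize(im[60:240,0:240,::-1],(800,600),interpolation=cv2.INTER_CUBIC))
E
```

```text
[ 0.4666 -0.0969  0.1769] [ 2.8638  0.0007 -3.06  ] 17.85 [ 0.4602 -0.0229  0.1969] [-3.1415 -0.0001 -1.4885] [ 1.3963  2.102  -0.4991]
```

View pics/w9c.png

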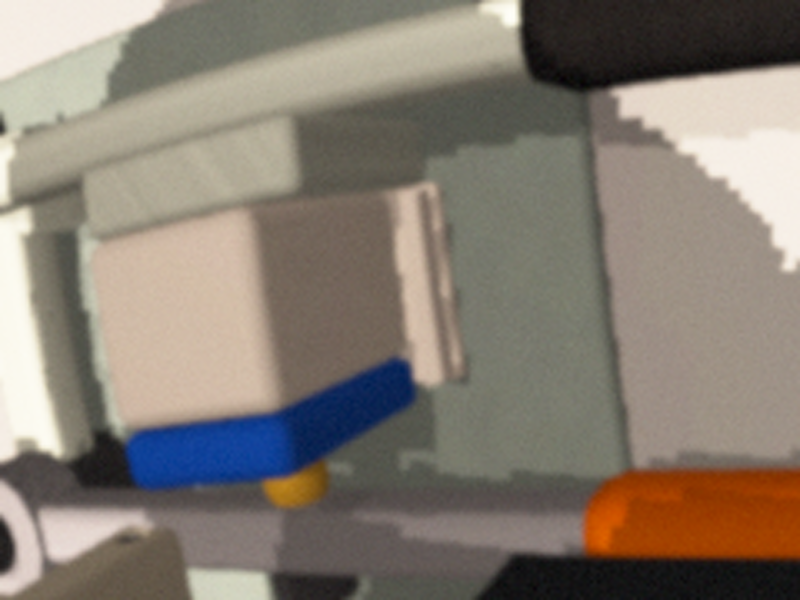

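The orange band is gone, so the cap is home. Now I let the handle spring open by backing away along the arc.

>>> arm_command(targets=[[[0,0,-0.02],[0.1,3.4,0],1],[[0,0,-0.03],[0.4,5.1,0],1],[[0,0,-0.03],[0.5,5.1,0],1],[[0,0,-0.03],[0.7,5.1,0],1],[[0,0,-0.03],[0.9,5,0],1],[[0,0,-0.03],[1,5,0],1],[[0,0,-0.03],[1.2,5,0],1],[[0,0,-0.03],[1.3,5,0],1]])

```text
t: 18.7
eef_pos: [0.4656, 0.0158, 0.1966]
ee_rot: [3.14, -0.001, -1.722]
force: [-1.3, 1.5, 1.4]
width: 0.0006
```

>>> arm_command(targets=[[[0,0,-0.03],[1.5,4.9,0],1],[[0,0,-0.03],[1.6,4.9,0],1],[[0,0,-0.03],[1.8,4.8,0],1],[[0,0,-0.03],[1.9,4.8,0],1],[[0,0,-0.03],[2.1,4.7,0],1],[[0,0,-0.03],[2.2,4.6,0],1],[[0,0,-0.03],[2.3,4.6,0],1],[[0,0,-0.02],[2.4,4.6,0],1]])

```text
t: 19.5
eef_pos: [0.4815, 0.0536, 0.1965]
ee_rot: [3.14, -0.001, -1.951]
force: [-0.3, 1.0, -0.2]
width: 0.0006
```

>>> arm_command(targets=[[[0,0,0],[4,9,0],1],[[0,0,0],[6,14,0],1],[[0,0,0],[4,9,10],1],[[0,0,0],[0,0,30],1],[[0,0,0],[0,0,40],1],[[0,0,0],[0,0,30],1],[[0,0,0],[0,0,0],1]])

```text
t: 20.2
eef_pos: [0.4976, 0.0869, 0.312]
ee_rot: [-3.136, 0.006, -1.947]
force: [0.7, 0.4, -0.1]
width: 0.0003
```

```bash
python3 shot.py w10; python3 -c "
from h import *
im,d=grab_frame('top');cv2.imwrite('pics/t10.png',cv2.resize(im[100:300,120:440,::-1],(800,500),interpolation=cv2.INTER_CUBIC))"
```

```text
[0.4707 0.018  0.2916] [2.8574 0.0067 2.7645] 20.2 [0.4976 0.0869 0.312 ] [-3.1358  0.0059 -1.9472] [ 0.7455  0.3615 -0.1381]
```

View pics/w10.png

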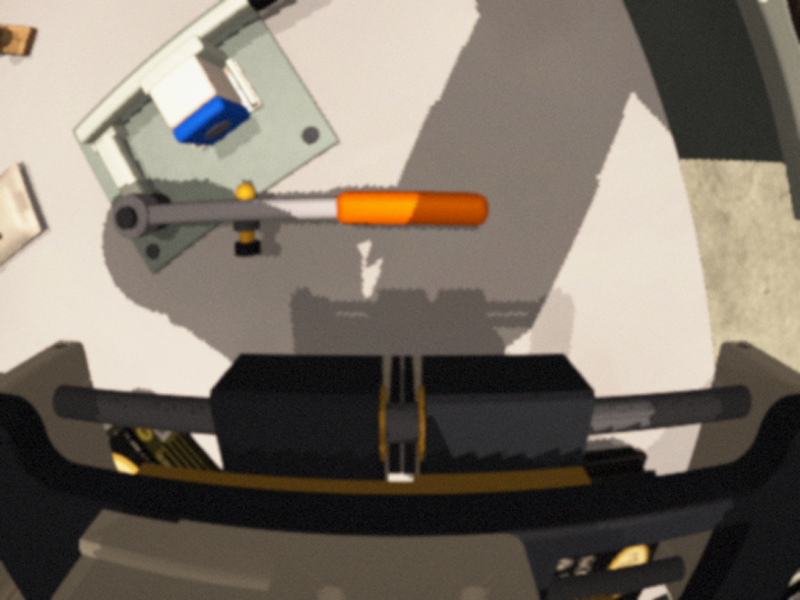

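View pics/t10.png

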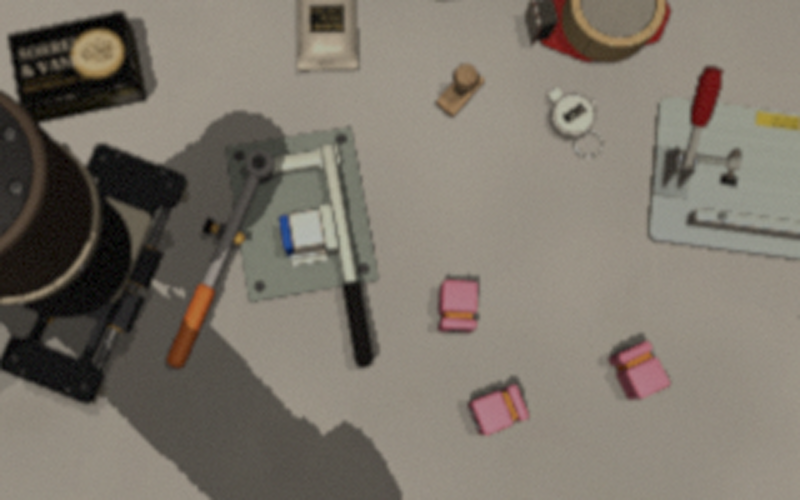

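Run:
```python
from fit import *
p,s,im,P=cloud('w10');Z=P[...,2]
ex=np.array([np.cos(.165),np.sin(.165)]);ey=np.array([-ex[1],ex[0]])
q=P[...,:2]*1000-[563.4,-73.6];x=q@ex;y=q@ey
m=(abs(Z-.058)<.004)&(abs(x)<25)&(y>-13)&(y<40)
print(np.median(Z[m]),np.percentile(x[m],[1,99]),np.percentile(y[m],[1,99]))
h=cv2.cvtColor(im,cv2.COLOR_RGB2HSV);o=m&(h[...,0]<20)&(h[...,1]>150);b=m&(abs(h[...,0]-115.)<15)&(h[...,1]>130)
print('orange',o.sum(),'blue y',np.percentile(y[b],[2,98]))
```

```text
0.05775455578771632 [-16.3885  16.2012] [-12.5416  24.7738]
orange 0 blue y [16.2915 24.9513]
```

The cap face measures 24.8–25 mm from the nest point, with no orange showing, the top at 58 mm, and the handle open. I'm handing the job in.

```bash
python3 -c "
from station import *
print(job_done())"
```

```text
the job is handed in; nothing more can be done
None
```

The white cartridge is standing shut in the nest of the closing pliers, plain end against the stop and blue cap toward the brass screw. I handed the job in at about 20 s of the 69 s allowed.

- **Placing:** I pressed the cartridge lightly against the stop, feeling about 5 N, before letting go.
- **Squeezing:** I pushed the orange grip along its arc in small steps. Resistance climbed to about 14.6 N, just above the 14 N upper figure in the description and well below the 22 N crush limit. It then dropped to 2–3 N, and I stopped there and let the handle spring open.
- **Last checks:**
  - No orange band shows.
  - The cap's outer face is about 25 mm from the nest point, the shut value.
  - The cartridge top is at 58 mm, so it sits on the nest floor.
  - The handle is open again, and the arm is clear.
  - The other things in the last pictures look undisturbed.
- **Disagreements:** No check failed. The two wrist views of the press agreed within about 0.5 mm.

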